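Unstack the sample parts into their inspection holders

ROBOT

A 6-joint arm with a two-finger parallel gripper is mounted at the origin on the work surface. World frame = base frame: x ahead of the robot, y to its left, z up, the work surface at z = 0. Lengths are in m, angles in degrees, forces in N, time in s.
With the tool pointing down it reaches from about 0.3 to 0.75 m from the base axis. Payload 8.5 kg.
Tool frame: the origin (TCP) lies at the very end of the fingers, on their centre line; the grasp point (between the pads) lies env.pinch_z behind it (env.pinch_z is the distance from the TCP to the grasp point, in m); z points along the fingers, y is the line along which they close (so a half turn about z gives the same grasp; the last joint's range is limited). The gripper opens to 85 mm and grips with 20 to 120 N. Pads are 22 mm wide; open, the fingers measure 114 mm over their backs; the gripper's body (76 mm by 85 mm) begins 54 mm behind the grasp point. The pads swing forward as they close: fully open they stand 13 mm farther back than shut.
Start: joints at [-87.794, 21.807, 74.336, -0, 83.858, -12.336], TCP at [0.138, -0.532, 0.231] pointing down, gripper open.
Joint ranges: [-178.18, 178.18], [-50.72, 133.34], [12.68, 142.11], [-81.47, 261.47], [9.98, 163.14], [-165.26, 165.26]. Speed limits (degrees/s): [136.94, 136.94, 180, 180, 180, 180].

INTERFACE

Orientations are given as a 3x3 rotation matrix whose columns are the frame's x, y, z axes.
In Python, from rig import telemetry, get_image, env gives the robot as it stands. The module is installed in compiled form; this text tells all that it offers.
- The arm moves only by the tool apply_moves, never from a script. Its argument "series" is a list of rows, each a list of 7 numbers: the shift along the tool's x, y, z in mm, then the turn, a rotation vector about the tool's x, y, z in degrees, then the opening, from 0 (shut) to 1 (fully open). A call has 1 to 12 rows; each row shifts and turns the commanded pose from where the row before left it, along the tool's axes as they then stand; what a row does not reach is not made up. A row lasts 1/8 s, in which the tool goes at most 62.5 mm and 10.7 degrees, less where a joint would pass 70% of its speed; a pose out of reach is approached as far as the arm can. A call with a gripper value outside its range is refused whole. The fingers move at their own pace and stop on an object; "grip_force" is the grip in N (left out, the last holds). Time passes only in rows, so rows that do not move let the fingers close. It gives the time, the measured TCP pose, the force, the opening and the grip force at its end, in the units of the state.
- telemetry.observe(): the state, without advancing time (a new reading comes with each control period).
- get_image(name): name is "scene" or "top" or "wrist"; returns a dict with "frame" (400x640x3 uint8, red, green, blue), "z_map" (400x640 float32, m along the optical axis (not along the pixel's ray), 0 where there is no reading), "vertical_fov" (degrees; the focal length in pixels is half the picture's height over the tangent of half this angle, whatever the lens; pixels are square), "cx", "cy" (the principal point, pixels), "eye" and "attitude" of the camera in the world; the wrist camera has in their place "mount" (4x4, takes a point from camera to tool coordinates, whose origin is the TCP and whose axes are the flange's). Camera axes: x right, y up, looking along -z (the intrinsics and any distortion apply to the point x, -y, -z); pixel columns grow to the right and rows downward; lengths in m; the calibration is good to about 2 mm. A picture is of the moment at which its call begins: read the wrist's pose just before it.
- env.close_job(): hands the job in; it is judged then, once.
The state is a dict: "time_s": time; "q": joint angles; "qvel": joint speeds; "joint_efforts": joint torques, N m; "position": TCP position; "tool_rot": TCP orientation; "ft_force": force on the tool from outside, world axes, zero at the start; "wrist_torque": the same for the moment, N m; "grip_width": finger opening in m; "gripper_force": force on a finger pad.
Only numpy, scipy, OpenCV 4.12 (cv2) and the standard library are available. Lean on these libraries where they do the work, as an engineer would, in place of code of your own. Each camera call takes 0.05 s, during which the arm holds its last target. There are 200 camera calls.

TASK

Three machined sample parts stand stacked on the measuring-room bench. Take the stack apart and seat each part upright and flat in the white holder whose pocket has its shape: the oblong block in the oblong pocket, the square block in the square pocket and the round bush in the round pocket. The round pocket has a sliding steel gate over it: slide it fully open, put the bush in, and slide the gate fully shut again over the bush; never let a part topple.

Things in the scene. Friction and masses are not known exactly. Their poses are not given: they have to be found in the camera images.
- bush_mid (a point): Round steel bush, 34 mm diameter, 30 mm high, axis z, dark bore mark on top, 0.12-0.21 kg; at the start the top of the stack, on the square block. The point is its centre, 15 mm above its underside. Grip it from above by its upper half (fingertips 12 mm or more above its underside), so that the tips clear the holder's rim when it is set in.
- housing_mid (a point): Square steel block, 46 x 46 mm, 36 mm high, four small dark holes at its corners, 0.26-0.46 kg; at the start the middle of the stack, on the oblong block. The point is its centre, 18 mm above its underside; x, y along its sides, z up. Grip it from above by two opposite sides, by its upper half (fingertips 12 mm or more above its underside).
- manifold_mid (a point): Oblong aluminium block, 90 mm along x, 56 mm along y, 36 mm high, dark port marks, 0.31-0.55 kg; at the start the bottom of the stack, on the bench. The point is its centre, 18 mm above its underside; z up. Grip it from above across its 56 mm width (along y), by its upper half (fingertips 12 mm or more above its underside).
- nest_oblong: Fixed white holder plate, 124 mm along x, 90 mm along y, 14 mm high, with an oblong pocket 102 x 68 mm (long along x), 8 mm deep: pocket dark floor 6 mm above the bench. Origin at the plate's centre on the bench, directly under the pocket's centre; z up. The oblong block has 6 mm of play all round.
- nest_square: Fixed white holder plate, 82 x 82 mm, 14 mm high, with a square pocket 58 x 58 mm, sides along x and y, 8 mm deep: pocket dark floor 6 mm above the bench. Origin at the plate's centre on the bench, directly under the pocket's centre; z up. The square block has 6 mm of play all round.
- nest_gate: Fixed white holder, 70 x 70 x 14 mm, round pocket of 46 mm diameter, dark floor 6 mm above the bench (6 mm play round the bush). Origin on the bench under the pocket's centre; z up. A white block 40 mm wide (y) and high runs from 36 to 130 mm along +x; the gate slides on it between rails (tops 47 mm above the bench). To clear it, lower the bush with the fingers closing along y.
- gate (a joint): Steel gate over the round pocket, m. 0 = shut: its tongue (20 mm wide, 6 thick, underside 40.5 mm above the bench, 4.5 over a seated bush) reaches 14 mm past the pocket's centre. 0.050 = fully open: tongue's end 36 mm from the centre, pocket free. Opens along +x of nest_gate, stops at both ends, about 1.5 N friction, stays where left. Starts at 0 to 0.012.
- gate_grip (a point): Centre of the gate's black upright grip block: 22 mm along x (sliding direction), 16 along y, 28 high; its top 74.5 mm, this point 60.5 mm above the bench. It is 60 mm along nest_gate's x from the pocket's centre when shut, 110 mm when open. Axes as nest_gate. Pinch it from above across y (fingertips 49 mm or more above the bench to clear the rails) and slide.
Things that resemble listed ones, but are neither listed nor needed, are in the scene too. Leave any turquoise look-alike of the part that bears housing_mid alone. What is shaped like the part that bears manifold_mid but red is not meant.

How it is judged (in metres and radians):
On the way, in this order (a step that is already met when the one before it is completed fails the run):
1. the gate is slid open (more than 40 mm of its 50 mm) (value of joint gate above 0.04 m), for 0.1 s.
2. the round bush is seated in the round pocket while the gate is open (horizontal distance between bush_mid and nest_gate below 0.01 m and z of bush_mid in the frame of nest_gate below 0.025 m and angle between bush_mid's own z axis and vertical below 0.12 rad and value of joint gate above 0.03 m), for 0.2 s.
3. the gate is shut over the seated bush (horizontal distance between bush_mid and nest_gate below 0.01 m and z of bush_mid in the frame of nest_gate below 0.025 m and angle between bush_mid's own z axis and vertical below 0.12 rad and value of joint gate below 0.008 m), for 0.2 s.
At the end, for the whole second after the job is handed in: The bush, the square block and the oblong block each stand flat on the floor of their own pocket (centres within 10 mm of the pocket's centre sideways, not more than 4 mm high, tilted less than 0.12 rad), at rest, and the gate is shut (less than 8 mm open) over the bush (all of step 3 and horizontal distance between housing_mid and nest_square below 0.01 m and z of housing_mid in the frame of nest_square below 0.028 m and angle between each of housing_mid, manifold_mid's own z axis and vertical below 0.12 rad and horizontal distance between manifold_mid and nest_oblong below 0.01 m and z of manifold_mid in the frame of nest_oblong below 0.028 m and linear speed of each of bush, housing, manifold below 0.02 m/s); the robot touches nothing.
It fails at once if the bush topples (tilts more than 0.7 rad) (angle between bush_mid's own z axis and vertical above 0.7 rad).
It fails at once if the square block topples (tilts more than 0.7 rad) (angle between housing_mid's own z axis and vertical above 0.7 rad).
It fails at once if the oblong block topples (tilts more than 0.7 rad) (angle between manifold_mid's own z axis and vertical above 0.7 rad).
It also fails if it takes over 136 s, if anything falls off the work surface, if the arm or the gripper's body presses on something with over 40 N, if the wrist force passes 120 N, or if a joint passes its speed limit or range.

## Working session

There is one attempt and no reset: what is moved stays moved. The work goes in short steps, Python scripts to look and compute and a tool call to move; the robot and the scene stay as the last step left them, time stands still between calls to the robot, and variables do not carry over. Pictures are saved under pics/ and viewed, at most 14 in all, crops included, and the job is handed in when it is done.

Besides the shell and the picture viewer there is one more tool, called after ">>>" by a JSON object that holds its "api" and its "payload". apply_moves: Moves the arm, as the interface text tells. Its arguments: {"type":"object","properties":{"series":{"type":"array"},"grip_force":{"type":"number"}},"required":["series"]}

```bash
mkdir -p pics; cat > h.py <<'E'
import numpy as np, cv2
from rig import telemetry, get_image, env
def save(im,name,crop=None,s=1):
    f=im["frame"][:,:,::-1]
    if crop: x0,y0,x1,y1=crop; f=f[y0:y1,x0:x1]
    cv2.imwrite("pics/"+name,cv2.resize(f,None,fx=s,fy=s,interpolation=cv2.INTER_CUBIC))
def pts(im):
    h,w=im["z_map"].shape; f=h/2/np.tan(np.radians(im["vertical_fov"])/2)
    u,v=np.meshgrid(np.arange(w),np.arange(h)); z=im["z_map"]
    P=np.stack([(u-im["cx"])/f*z,-(v-im["cy"])/f*z,-z],-1)
    if "eye" in im: return P@np.array(im["attitude"]).T+np.array(im["eye"])
    s=telemetry.observe(); M=np.array(im["mount"])
    return (P@M[:3,:3].T+M[:3,3])@np.array(s["tool_rot"]).T+np.array(s["position"])
E
python3 - <<'E'
from h import *
for n in("top","scene"):
    im=get_image(n); save(im,n+"0.png"); np.savez(n+"0.npz",**im)
    print(n,{k:v for k,v in im.items() if k not in("frame","z_map")})
s=telemetry.observe(); print(s,env.pinch_z)
E
```

```text
top {'vertical_fov': 44.79835397122578, 'cx': 323.99798445754226, 'cy': 199.97892823226826, 'eye': array([ 0.32637984, -0.05430274,  1.15625509]), 'attitude': array([[-0.02805206,  0.99219897, -0.12146719],
       [-0.99950796, -0.02954729, -0.01052579],
       [-0.01403271,  0.12111215,  0.99253964]])}
scene {'vertical_fov': 47.576136347234275, 'cx': 324.2251497280915, 'cy': 195.07595130457716, 'eye': array([ 1.18250005, -0.48910706,  0.72754693]), 'attitude': array([[ 0.49772547, -0.52657584,  0.68919318],
       [ 0.86724586,  0.29077984, -0.40414316],
       [ 0.01240854,  0.79885228,  0.60139925]])}
{'time_s': 0.1, 'q': array([-8.77940144e+01,  2.18373033e+01,  7.43783108e+01,  2.70168561e-04,
        8.38589761e+01, -1.23345015e+01]), 'qvel': array([ 0.00984481, -0.11492873, -0.05214513, -0.07200688, -0.04572984,
       -0.01252266]), 'joint_efforts': array([ 3.31317773e-03, -4.49225807e+01, -2.31657565e+01, -1.91787344e-04,
        3.62103172e-03, -1.37229569e-05]), 'position': array([ 0.13808587, -0.53211618,  0.23078426]), 'tool_rot': array([[ 9.67970606e-01,  2.51063546e-01, -4.54260581e-05],
       [ 2.51063391e-01, -9.67969773e-01,  1.30106008e-03],
       [ 2.82677706e-04, -1.27079273e-03, -9.99999153e-01]]), 'ft_force': array([-0.11945185, -0.1408981 , -0.18547449]), 'wrist_torque': array([-0.01300692, -0.00488523,  0.07993852]), 'gripper_force': 0.0, 'grip_width': 0.08576502834505927} 0.0187
```

View pics/top0.png

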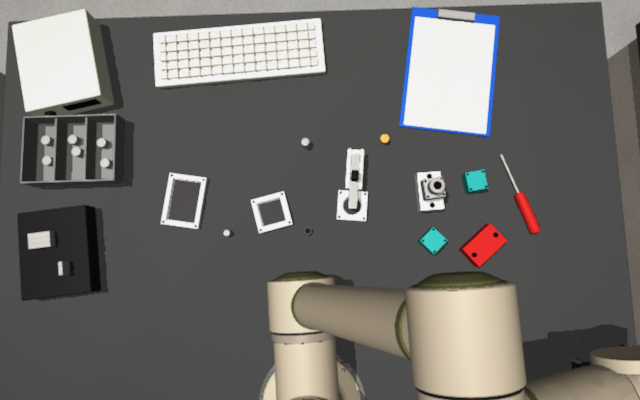

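View pics/scene0.png

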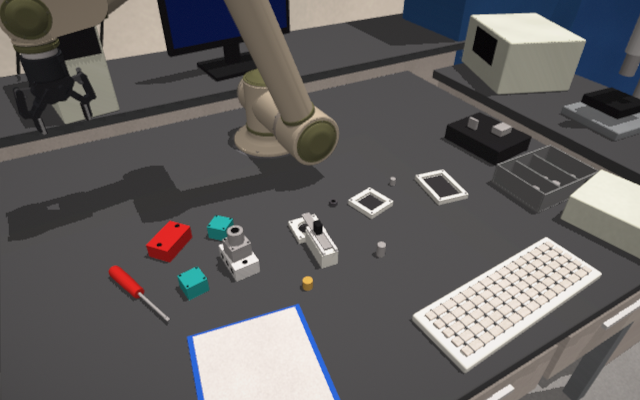

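The top view shows the stack at about (432,190): the bush on the square block on the white-silver oblong. Also visible are the oblong holder (184,201), the square holder (271,212) and the gated holder (352,205), with its block running up to (355,150). The turquoise squares (475,181) and (433,240) and the red oblong (484,245) are decoys. The only other parts that fit are the steel and aluminium ones in the stack, so those are the ones meant. Next I measure by height and confirm with a crop.

```bash
python3 - <<'E'
from h import *
for n in("top","scene"):
    im=dict(np.load(n+"0.npz")); P=pts(im); F=im["frame"].astype(int); 
    print(n,"bench z",np.median(P[...,2][(abs(P[...,2])<.02)&(F.max(-1)<70)]))
    def rect(m,name):
        p=P[m][:,:2]
        if len(p)<8: print(name,len(p));return
        r=cv2.minAreaRect((p*1000).astype(np.float32)); print(name,len(p),"c",np.round(r[0],1),"size",np.round(r[1],1),"ang",round(r[2],1),"z",np.round(np.median(P[m][:,2]),4),"mean",np.round(p.mean(0),4))
    X,Y,Z=P[...,0],P[...,1],P[...,2]
    if n=="top":
        vv,uu=np.mgrid[:400,:640]
        box=lambda a,b,c,d:(uu>a)&(uu<c)&(vv>b)&(vv<d)
        W=F.min(-1)>120
        rect(box(155,165,212,235)&W,"oblong"); rect(box(245,185,298,238)&W,"square")
        g=box(330,145,375,225)
        rect(g&W&(Z<.022)&(Z>.008),"gateplate"); rect(g&(Z>.03)&(Z<.056),"rails"); rect(g&(Z>.062),"grip")
        st=box(410,165,452,215)
        np.save("st.npy",0)
    else:
        # stack region by world pos
        st=(abs(X-sx)<.08)&(abs(Y-sy)<.08)
    for a,b,nm in((.028,.044,"manif"),(.064,.080,"hous"),(.094,.112,"bush")): rect(st&(Z>a)&(Z<b),nm)
    if n=="top":
        m=st&(Z>.028); sx,sy=np.median(X[m]),np.median(Y[m]); print(sx,sy)
t=dict(np.load("top0.npz")); s=dict(np.load("scene0.npz"))
save(t,"a.png",(330,140,460,225),4.5); save(s,"b.png",(140,190,350,300),3.5)
a=cv2.imread("pics/a.png");b=cv2.imread("pics/b.png");b=b[:,:735];a=cv2.resize(a,None,fx=.55,fy=.55)
o=np.zeros((a.shape[0]+b.shape[0],735,3),np.uint8);o[:a.shape[0],:a.shape[1]]=a;o[a.shape[0]:,:b.shape[1]]=b;cv2.imwrite("pics/ab.png",o);print(o.shape)
E
```

```text
top bench z 0.0012323630687020026
oblong 1018 c [439.9 138.8] size [428.  132.5] ang 76.8 z 0.0137 mean [0.4759 0.2936]
square 811 c [391.9  51.3] size [224.9 105.7] ang 33.0 z 0.0137 mean [0.4422 0.0841]
gateplate 556 c [ 453.5 -106.4] size [70.  71.2] ang 84.8 z 0.0144 mean [ 0.4502 -0.1061]
rails 784 c [ 512.5 -112.1] size [ 40.1 140. ] ang 84.6 z 0.0465 mean [ 0.5205 -0.1126]
grip 82 c [424.9 -88.7] size [ 17.2 208. ] ang 75.5 z 0.0747 mean [ 0.485 -0.103]
manif 511 c [ 479.8 -288.5] size [90.9 57. ] ang 3.4 z 0.0365 mean [ 0.4741 -0.2842]
hous 215 c [ 481.4 -289.7] size [46.4 46.7] ang 6.8 z 0.0723 mean [ 0.4767 -0.2839]
bush 193 c [ 482.1 -289.8] size [32.5 32.4] ang 51.1 z 0.1027 mean [ 0.4816 -0.2893]
0.4729902310487528 -0.2826902423563688
scene bench z -0.0006804315667369165
manif 429 c [ 460. -292.] size [132.8  56.6] ang 3.6 z 0.0356 mean [ 0.5028 -0.2952]
hous 245 c [ 482.8 -291.5] size [47.6 46.7] ang 6.0 z 0.0715 mean [ 0.4922 -0.2952]
bush 180 c [ 482.6 -291.6] size [32.8 32.5] ang 18.1 z 0.1016 mean [ 0.4851 -0.2925]
(595, 735, 3)
```

View pics/ab.png

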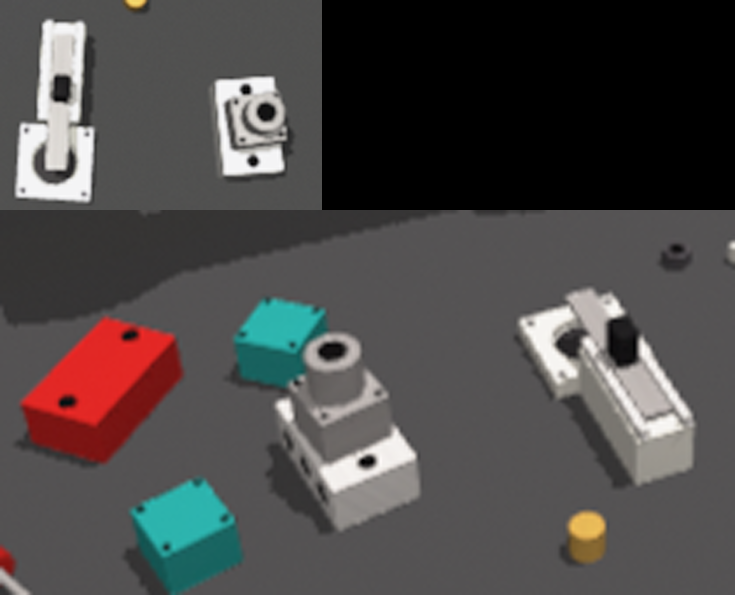

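The crop confirms it: grey steel bush on the grey steel square block (four holes) on the white aluminium oblong. The turquoise blocks and the red one stand apart. I'll clean up the holder outlines and work out the first move.

```bash
cat >> h.py <<'E'
def go(x,y,z,yaw):
    from scipy.spatial.transform import Rotation as R
    s=telemetry.observe(); T=np.array(s["tool_rot"]); c,n=np.cos(np.radians(yaw)),np.sin(np.radians(yaw))
    G=np.array([[c,n,0],[n,-c,0],[0,0,-1.]])
    d=T.T@(np.array([x,y,z])-s["position"])*1000
    print("shift",np.round(d,1),"turn",np.round(np.degrees(R.from_matrix(T.T@G).as_rotvec()) if 1 else 0,1),"t",s["time_s"],"q",np.round(s["q"]),"w",round(s["grip_width"],4))
E
python3 - <<'E'
from h import *
for n in("top","scene"):
    im=dict(np.load(n+"0.npz")); P=pts(im); F=im["frame"].astype(int); X,Y,Z=P[...,0],P[...,1],P[...,2]
    def rect(nm,m):
        k,l,st,_=cv2.connectedComponentsWithStats(m.astype(np.uint8)); 
        if k<2: return
        m=l==1+np.argmax(st[1:,4]); r=cv2.minAreaRect((P[m][:,:2]*1000).astype(np.float32)); print(n,nm,m.sum(),np.round(r[0],1),np.round(r[1],1),round(r[2],1),"z",round(float(np.median(Z[m])),4))
    nr=lambda x,y,d:(abs(X-x)<d)&(abs(Y-y)<d)
    W=(F.min(-1)>110)&(abs(Z-.014)<.007)
    rect("obl",W&nr(.476,.292,.09)); rect("sq",W&nr(.442,.087,.07)); rect("gp",W&nr(.4535,-.1064,.06))
    rect("rail",nr(.52,-.11,.09)&(abs(Z-.043)<.012)); rect("grip",nr(.51,-.11,.06)&(abs(Z-.0745)<.006))
    rect("man",nr(.48,-.289,.07)&(abs(Z-.036)<.006)&(F.min(-1)>130))
go(.513,-.112,.2,-5.5)
E
```

```text
top obl 883 [477.  294.3] [ 93.2 124.4] 80.5 z 0.0141
top sq 673 [443.3  85. ] [82.1 82.2] 13.6 z 0.0142
top gp 571 [ 453.5 -106.4] [70.  71.2] 84.8 z 0.0143
top rail 783 [ 512.5 -112.1] [ 40.1 140. ] 84.6 z 0.0465
top grip 65 [ 515.2 -112.3] [13.8 20.4] 87.3 z 0.0746
top man 432 [ 479.4 -288.8] [90.  56.5] 3.4 z 0.0365
scene obl 491 [475.9 292.7] [ 93.7 130.9] 80.6 z 0.0124
scene sq 449 [443.2  82.2] [86.  85.6] 13.1 z 0.0127
scene gp 235 [ 458.1 -133.5] [39.6 96.6] 68.4 z 0.0132
scene rail 682 [ 512.2 -115.4] [ 40.4 144. ] 85.6 z 0.0455
scene grip 60 [ 516.6 -114.9] [16.3 23.2] 82.1 z 0.0734
scene man 320 [ 480.5 -290.1] [91.6 56.5] 2.7 z 0.0357
shift [ 468.4 -312.5   31.3] turn [-0.1 -0.  20. ] t 0.1 q [-88.  22.  74.   0.  84. -12.] w 0.0858
```

>>> {"api": "apply_moves", "payload": {"series": [[46,-31,0,0,0,0,1],[46,-31,0,0,0,0,1],[46,-31,0,0,0,0,1],[46,-31,0,0,0,0,1],[46,-31,0,0,0,0,1],[46,-31,0,0,0,0,1],[46,-31,0,0,0,0,1],[46,-31,0,0,0,0,1],[46,-31,0,0,0,0,1],[46,-31,0,0,0,0,1],[0,0,0,0,0,10,1],[0,0,0,0,0,10,1]]}}

```text
time_s: 1.6
position: [0.5057, -0.116, 0.2308]
tool_rot: [[0.995, -0.099, -0.001], [-0.099, -0.995, 0.0], [-0.001, -0.0, -1.0]]
ft_force: [-0.2, -0.0, 0.4]
grip_width: 0.0854
gripper_force: 0.0
```

```bash
python3 - <<'E'
from h import *
go(.513,-.112,.2,-5.5)
im=get_image("wrist"); save(im,"w1.png"); P=pts(im); F=im["frame"].astype(int); X,Y,Z=P[...,0],P[...,1],P[...,2]
def rect(nm,m):
    k,l,st,_=cv2.connectedComponentsWithStats(m.astype(np.uint8)); 
    if k<2: return
    m=l==1+np.argmax(st[1:,4]); r=cv2.minAreaRect((P[m][:,:2]*1000).astype(np.float32)); print(nm,m.sum(),np.round(r[0],1),np.round(r[1],1),round(r[2],1),"z",round(float(np.median(Z[m])),4))
nr=lambda x,y,d:(abs(X-x)<d)&(abs(Y-y)<d)
rect("gp",(F.min(-1)>110)&(abs(Z-.014)<.007)&nr(.4535,-.1064,.06))
rect("rail",nr(.52,-.11,.09)&(abs(Z-.043)<.012)); rect("grip",nr(.51,-.11,.06)&(abs(Z-.0745)<.006))
E
```

```text
shift [ 6.9 -4.7 30.8] turn [-0.   0.1 -0.2] t 1.6 q [-26.  19.  79.  -0.  82.  70.] w 0.0854
gp 1559 [ 450.4 -107.6] [70.  70.8] 84.1 z 0.0134
rail 3206 [ 510.3 -113.5] [ 39.6 140. ] 84.6 z 0.0458
grip 305 [ 514.2 -114.3] [14.8 21.3] 84.1 z 0.0735
```

View pics/w1.png

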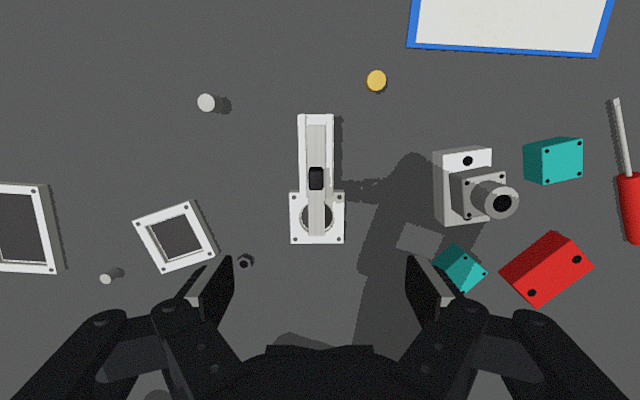

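The wrist view shows the gated holder at (317,217), its grip at (316,178), the stack at right and the square holder at (174,237). The three views agree within about 3 mm. I descend onto the grip and pinch it.

>>> {"api": "apply_moves", "payload": {"series": [[9,-3,40,0,0,0,1],[0,0,50,0,0,0,1],[0,0,50,0,0,0,1],[0,0,25,0,0,0,1],[0,0,12,0,0,0,0.7],[0,0,0,0,0,0,0.3],[0,0,0,0,0,0,0],[0,0,0,0,0,0,0],[0,0,0,0,0,0,0],[0,0,0,0,0,0,0]], "grip_force": 30}}

```text
time_s: 2.9
position: [0.5153, -0.1131, 0.0556]
tool_rot: [[0.995, -0.095, 0.002], [-0.095, -0.995, 0.002], [0.002, -0.002, -1.0]]
ft_force: [1.0, 10.2, 6.3]
grip_width: 0.0154
gripper_force: 33.4
```

>>> {"api": "apply_moves", "payload": {"series": [[8,0,0,0,0,0,0],[10,0,0,0,0,0,0],[10,0,0,0,0,0,0],[10,0,0,0,0,0,0],[7,0,0,0,0,0,0],[1,0,0,0,0,0,0],[0,0,0,0,0,0,0]]}}

```text
time_s: 3.78
position: [0.5612, -0.1174, 0.0556]
tool_rot: [[0.996, -0.094, 0.002], [-0.094, -0.996, 0.002], [0.002, -0.002, -1.0]]
ft_force: [1.5, 10.0, 4.7]
grip_width: 0.0154
gripper_force: 33.3
```

>>> {"api": "apply_moves", "payload": {"series": [[1,0,0,0,0,0,0],[1,0,0,0,0,0,0],[1,0,0,0,0,0,0],[0,0,0,0,0,0,0]]}}

```text
time_s: 4.28
position: [0.562, -0.1174, 0.0555]
tool_rot: [[0.996, -0.094, -0.003], [-0.094, -0.996, 0.003], [-0.003, -0.002, -1.0]]
ft_force: [-9.5, 8.9, 10.8]
grip_width: 0.0156
gripper_force: 34.1
```

The gate is at its stop, with the grip at x≈0.562. That puts the pocket centre at about (0.4525, -0.1065). I release and rise.

>>> {"api": "apply_moves", "payload": {"series": [[-2,0,0,0,0,0,0],[0,0,0,0,0,0,0.5],[0,0,0,0,0,0,1],[0,0,0,0,0,0,1],[0,0,-20,0,0,0,1],[0,0,-60,0,0,0,1],[0,0,-60,0,0,0,1],[0,0,-40,0,0,0,1],[0,0,0,0,0,0,1]]}}

```text
time_s: 5.4
position: [0.5625, -0.1197, 0.2375]
tool_rot: [[0.995, -0.095, 0.006], [-0.095, -0.995, -0.003], [0.006, 0.002, -1.0]]
ft_force: [-0.3, 0.8, -1.1]
grip_width: 0.0853
gripper_force: 0.0
```

```bash
python3 - <<'E'
from h import *
im=get_image("top"); P=pts(im); F=im["frame"].astype(int); X,Y,Z=P[...,0],P[...,1],P[...,2]
m=(abs(X-.56)<.05)&(abs(Y+.115)<.03)&(abs(Z-.0745)<.006); r=cv2.minAreaRect((P[m][:,:2]*1000).astype(np.float32)); print(m.sum(),r)
go(.482,-.290,.2,-5.5)
E
```

```text
0 ((0.0, 0.0), (0.0, 0.0), 0.0)
shift [-63.2 177.5  35.1] turn [ 0.  -0.1  0. ] t 5.45 q [-24.  24.  70.  -0.  86.  72.] w 0.0857
```

>>> {"api": "apply_moves", "payload": {"series": [[-13,35,0,0,0,0,1],[-13,36,0,0,0,0,1],[-13,36,0,0,0,0,1],[-12,36,0,0,0,0,1],[-12,35,0,0,0,0,1],[0,0,30,0,0,0,1],[0,0,5,0,0,0,1],[0,0,0,0,0,0,1]]}}

```text
time_s: 6.45
position: [0.4819, -0.29, 0.1989]
tool_rot: [[0.996, -0.095, -0.001], [-0.095, -0.996, 0.001], [-0.001, -0.001, -1.0]]
ft_force: [-0.3, -0.0, -0.4]
grip_width: 0.0858
gripper_force: 0.0
```

```bash
python3 - <<'E'
from h import *
im=get_image("wrist"); P=pts(im); F=im["frame"].astype(int); X,Y,Z=P[...,0],P[...,1],P[...,2]
n=(abs(X-.482)<.06)&(abs(Y+.29)<.06)
for z in(.036,.072,.102):
    m=n&(abs(Z-z)<.005)&(F.min(-1)>90); r=cv2.minAreaRect((P[m][:,:2]*1000).astype(np.float32)); print(m.sum(),np.round(np.r_[r[0],r[1],r[2]],1),np.median(Z[m]))
go(.482,-.290,.085,-5.5)
E
```

```text
1596 [ 478.1 -290.4   90.1   55.9    2.8] 0.03603384559742635
886 [ 479.9 -291.5   46.3   45.9    6.3] 0.07194168075533798
824 [ 480.9 -292.    33.3   32.2   38.8] 0.10204127478432716
shift [-2.000e-01 -1.000e-01  1.146e+02] turn [0.  0.  0.1] t 6.5 q [-43.  24.  75.  -0.  80.  52.] w 0.0856
```

>>> {"api": "apply_moves", "payload": {"series": [[0,1,50,0,0,0,1],[0,0,40,0,0,0,1],[0,0,20,0,0,0,1],[0,0,5,0,0,0,0.8],[0,0,0,0,0,0,0.55],[0,0,0,0,0,0,0.4],[0,0,0,0,0,0,0.2],[0,0,0,0,0,0,0.2],[0,0,0,0,0,0,0.2],[0,0,0,0,0,0,0.2]]}}

```text
time_s: 7.75
position: [0.4823, -0.2915, 0.0857]
tool_rot: [[0.995, -0.095, 0.002], [-0.095, -0.995, -0.001], [0.002, 0.001, -1.0]]
ft_force: [-0.1, 2.3, 5.6]
grip_width: 0.0325
gripper_force: 29.6
```

>>> {"api": "apply_moves", "payload": {"series": [[0,0,-5,0,0,0,0.2],[0,0,-20,0,0,0,0.2],[0,0,-30,0,0,0,0.2],[0,0,-20,0,0,0,0.2],[-12,-40,0,0,0,0,0.2],[-12,-45,0,0,0,0,0.2],[-12,-45,0,0,0,0,0.2],[-9,-40,0,0,0,0,0.2],[-3,-9,0,0,0,0,0.2],[0,0,0,0,0,0,0.2]], "grip_force": 40}}

```text
time_s: 9.0
position: [0.4512, -0.1087, 0.1596]
tool_rot: [[0.996, -0.094, 0.0], [-0.094, -0.996, -0.001], [0.0, 0.001, -1.0]]
ft_force: [-0.0, 0.5, -2.0]
grip_width: 0.0326
gripper_force: 40.3
```

```bash
python3 - <<'E'
from h import *
im=get_image("wrist"); save(im,"w2.png"); P=pts(im); F=im["frame"].astype(int); X,Y,Z=P[...,0],P[...,1],P[...,2]
n=(abs(X-.4525)<.06)&(abs(Y+.1065)<.06)
m=n&(abs(Z-.014)<.006)&(F.min(-1)>110); r=cv2.minAreaRect((P[m][:,:2]*1000).astype(np.float32)); print(m.sum(),np.round(np.r_[r[0],r[1],r[2]],1),np.median(Z[m]))
n=(abs(X-.56)<.05)&(abs(Y+.115)<.03)
m=n&(abs(Z-.0745)<.006); r=cv2.minAreaRect((P[m][:,:2]*1000).astype(np.float32)); print(m.sum(),np.round(np.r_[r[0],r[1],r[2]],1))
go(.4525,-.1065,.020,-5.5)
E
```

```text
2931 [ 451.3 -108.4   70.1   69.7   84.5] 0.01330387388875412
738 [ 560.5 -118.8   15.8   22.5   83.8]
shift [  0.8  -3.  139.5] turn [ 0. -0.  0.] t 9.05 q [-28.  17.  94.  -0.  68.  67.] w 0.0324
```

View pics/w2.png

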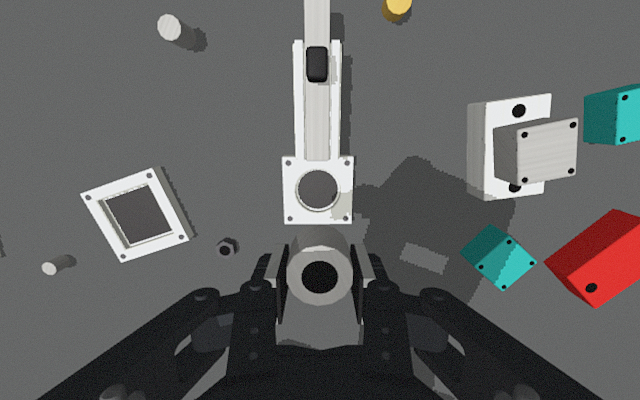

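The bush is held upright at (320,270), the gate is open and the pocket at (317,190) is clear. The housing stayed on the oblong block. I lower the bush.

>>> {"api": "apply_moves", "payload": {"series": [[1,-2,30,0,0,0,0.2],[0,0,40,0,0,0,0.2],[0,0,35,0,0,0,0.2],[0,0,20,0,0,0,0.2],[0,0,8,0,0,0,0.2],[0,0,4,0,0,0,0.2],[0,0,1,0,0,0,0.2],[0,0,0,0,0,0,0.2]]}}

```text
time_s: 10.05
position: [0.4526, -0.1069, 0.0218]
tool_rot: [[0.995, -0.095, 0.001], [-0.095, -0.995, -0.001], [0.001, 0.0, -1.0]]
ft_force: [0.1, -0.0, -1.8]
grip_width: 0.0321
gripper_force: 40.3
```

>>> {"api": "apply_moves", "payload": {"series": [[0,0,1,0,0,0,0.2],[0,0,1,0,0,0,0.2],[0,0,0,0,0,0,0.2],[0,0,0,0,0,0,0.45],[0,0,0,0,0,0,0.6],[0,0,0,0,0,0,0.7],[0,0,0,0,0,0,0.7],[0,0,-15,0,0,0,0.8],[0,0,-40,0,0,0,1],[0,0,-60,0,0,0,1],[0,0,-60,0,0,0,1],[0,0,0,0,0,0,1]]}}

```text
time_s: 11.55
position: [0.4537, -0.1073, 0.1983]
tool_rot: [[0.995, -0.095, 0.008], [-0.095, -0.995, -0.004], [0.008, 0.003, -1.0]]
ft_force: [0.5, -0.4, -0.9]
grip_width: 0.0855
gripper_force: 0.0
```

```bash
python3 - <<'E'
from h import *
im=get_image("wrist"); save(im,"w3.png",(200,100,440,280),3); P=pts(im); F=im["frame"].astype(int); X,Y,Z=P[...,0],P[...,1],P[...,2]
n=(abs(X-.4525)<.06)&(abs(Y+.1065)<.06)
for z in(.014,.036):
    m=n&(abs(Z-z)<.005)&(F.min(-1)>90)
    if z>.02: m&=(X-.4525)**2+(Y+.107)**2<.03**2
    r=cv2.minAreaRect((P[m][:,:2]*1000).astype(np.float32)); print(m.sum(),np.round(np.r_[r[0],r[1],r[2]],1),np.median(Z[m]))
go(.560,-.117,.055,-5.5)
E
```

```text
2314 [ 448.6 -106.8   70.1   69.9   84.5] 0.010907272575541554
529 [ 448.7 -106.5   32.7   32.7   54.7] 0.03279802055091591
shift [107.3  -0.3 141.1] turn [ 0.1 -0.2  0. ] t 11.6 q [-28.  15.  91.  -0.  74.  68.] w 0.0858
```

View pics/w3.png

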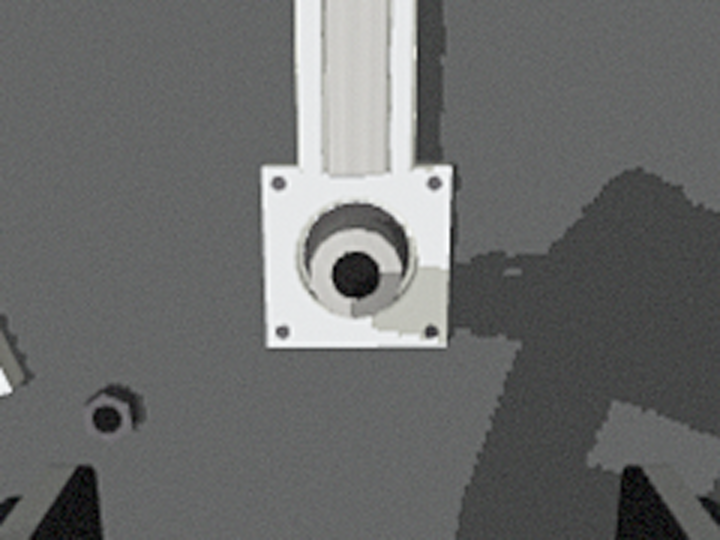

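The crop shows the bush seated upright at (357,275), its top 22 mm above the plate and concentric with it. Next I go back to the grip.

>>> {"api": "apply_moves", "payload": {"series": [[36,0,0,0,0,0,1],[36,0,0,0,0,0,1],[35,0,20,0,0,0,1],[0,0,50,0,0,0,1],[0,0,45,0,0,0,1],[0,0,20,0,0,0,1],[0,0,7,0,0,0,0.7],[0,0,0,0,0,0,0.3],[0,0,0,0,0,0,0],[0,0,0,0,0,0,0],[0,0,0,0,0,0,0],[0,0,0,0,0,0,0]], "grip_force": 30}}

```text
time_s: 13.1
position: [0.5591, -0.117, 0.0532]
tool_rot: [[0.995, -0.095, 0.001], [-0.095, -0.995, -0.001], [0.001, 0.001, -1.0]]
ft_force: [-1.0, -0.1, 6.5]
grip_width: 0.0155
gripper_force: 34.3
```

>>> {"api": "apply_moves", "payload": {"series": [[-8,0,0,0,0,0,0],[-10,0,0,0,0,0,0],[-10,0,0,0,0,0,0],[-10,0,0,0,0,0,0],[-7,0,0,0,0,0,0],[-3,0,0,0,0,0,0],[-1,0,0,0,0,0,0],[0,0,0,0,0,0,0]]}}

```text
time_s: 14.1
position: [0.5104, -0.1125, 0.0532]
tool_rot: [[0.995, -0.095, 0.002], [-0.095, -0.995, -0.001], [0.002, 0.001, -1.0]]
ft_force: [1.0, -0.6, 7.2]
grip_width: 0.015
gripper_force: 34.4
```

>>> {"api": "apply_moves", "payload": {"series": [[-1,0,0,0,0,0,0],[-1,0,0,0,0,0,0],[0,0,0,0,0,0,0]]}}

```text
time_s: 14.48
position: [0.5094, -0.1124, 0.0532]
tool_rot: [[0.995, -0.095, 0.004], [-0.095, -0.995, -0.001], [0.004, 0.001, -1.0]]
ft_force: [5.1, 1.6, 4.9]
grip_width: 0.0152
gripper_force: 34.0
```

>>> {"api": "apply_moves", "payload": {"series": [[1,0,0,0,0,0,0],[0,0,0,0,0,0,0.6],[0,0,0,0,0,0,1],[0,0,-30,0,0,0,1],[0,0,-60,0,0,0,1],[0,0,-57,0,0,0,1],[-2,36,0,0,0,0,1],[-2,36,0,0,0,0,1],[-2,36,0,0,0,0,1],[-2,36,0,0,0,-6,1],[-2,36,0,0,0,-6,1],[0,0,0,0,0,0,1]]}}

```text
time_s: 15.98
position: [0.4851, -0.2925, 0.1986]
tool_rot: [[0.994, 0.111, -0.001], [0.111, -0.994, 0.001], [-0.001, -0.001, -1.0]]
ft_force: [-0.1, 0.4, -0.3]
grip_width: 0.085
gripper_force: 0.0
```

```bash
cat >> h.py <<'E'
def rects(P,F,x,y,zs,lo=90,d=.07):
    X,Y,Z=P[...,0],P[...,1],P[...,2]
    for z in zs:
        m=(abs(X-x)<d)&(abs(Y-y)<d)&(abs(Z-z)<.005)&(F.min(-1)>lo)&(F.max(-1).astype(int)-F.min(-1)<40)
        k,l,st,_=cv2.connectedComponentsWithStats(m.astype(np.uint8))
        if k<2: continue
        m=l==1+np.argmax(st[1:,4]); r=cv2.minAreaRect((P[m][:,:2]*1000).astype(np.float32)); print(z,m.sum(),np.round(np.r_[r[0],r[1],r[2]],1),"z",np.round(np.median(Z[m]),4))
E
python3 - <<'E'
from h import *
go(.481,-.2905,.048,6.5)
im=get_image("wrist"); rects(pts(im),im["frame"],.481,-.29,(.036,.072))
im=get_image("top"); P=pts(im); rects(P,im["frame"],.481,-.29,(.036,.072));rects(P,im["frame"],.455,-.107,(.036,)); m=(abs(P[...,0]-.51)<.05)&(abs(P[...,1]+.115)<.03)&(abs(P[...,2]-.0745)<.006); print(m.sum(),P[m].mean(0) if m.any() else 0)
E
```

```text
shift [ -3.7  -2.4 150.6] turn [-0.   0.  -0.1] t 15.975 q [-43.  25.  75.  -0.  80.  41.] w 0.085
0.036 1607 [ 478.1 -288.7   89.8   55.9    2.5] z 0.0355
0.072 2145 [ 479.8 -289.9   46.    46.1    6.6] z 0.0715
0.036 55 [ 449.3 -105.6   31.3   27.    83.4] z 0.0361
66 [ 0.51270239 -0.11188365  0.07445932]
```

>>> {"api": "apply_moves", "payload": {"series": [[-4,-3,40,0,0,0,1],[0,0,50,0,0,0,1],[0,0,40,0,0,0,1],[0,0,15,0,0,0,1],[0,0,5,0,0,0,0.8],[0,0,0,0,0,0,0.6],[0,0,0,0,0,0,0.4],[0,0,0,0,0,0,0.3],[0,0,0,0,0,0,0.3],[0,0,0,0,0,0,0.3]], "grip_force": 50}}

```text
time_s: 17.32
position: [0.4822, -0.2889, 0.0511]
tool_rot: [[0.993, 0.114, 0.003], [0.114, -0.993, -0.002], [0.002, 0.003, -1.0]]
ft_force: [0.2, -0.9, 7.1]
grip_width: 0.0446
gripper_force: 52.7
```

>>> {"api": "apply_moves", "payload": {"series": [[0,0,-10,0,0,0,0.3],[0,0,-40,0,0,0,0.3],[0,0,-60,0,0,0,0.3],[0,-35,0,0,0,0,0.3],[0,-45,0,0,0,0,0.3],[0,-50,0,0,0,0,0.3],[0,-50,0,0,0,0,0.3],[0,-50,0,0,0,0,0.3],[1,-50,0,0,0,0,0.3],[1,-50,0,0,0,0,0.3],[1,-45,0,0,0,-7,0.3],[0,0,0,0,0,0,0.3]]}}

```text
time_s: 18.82
position: [0.4406, 0.0871, 0.1598]
tool_rot: [[0.971, 0.239, -0.0], [0.239, -0.971, 0.0], [-0.0, -0.001, -1.0]]
ft_force: [-0.1, -0.5, -2.5]
grip_width: 0.0448
gripper_force: 52.8
```

```bash
python3 - <<'E'
from h import *
go(.4425,.0845,.021,13.5)
im=get_image("wrist"); rects(pts(im),im["frame"],.443,.084,(.014,)); go(.4425,.0845,.021,13.5); save(im,"w4.png")
E
```

```text
shift [  1.3   3.  138.8] turn [-0.   0.   0.3] t 18.825 q [-4. 16. 96.  0. 68. 72.] w 0.0448
0.014 2334 [447.   83.4  70.9  82.2  13.4] z 0.0133
shift [  1.1   1.4 138.7] turn [ 0.  -0.   0.2] t 18.875 q [-4. 16. 96. -0. 68. 72.] w 0.0449
```

View pics/w4.png

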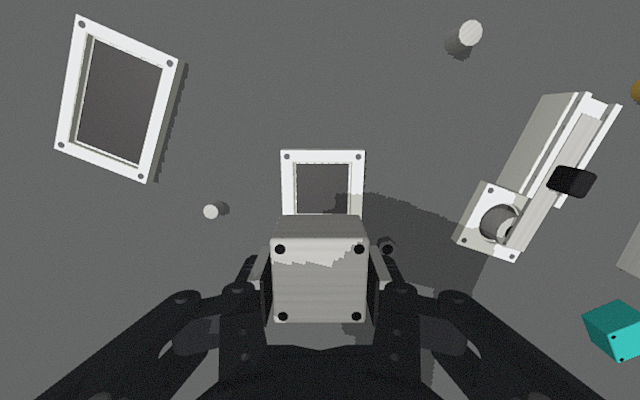

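The housing is held level at (318,280). The square pocket at (324,190) lies ahead of it in the image and lines up. The gate at right is shut over the bush. I lower the housing.

>>> {"api": "apply_moves", "payload": {"series": [[2,2,30,0,0,0,0.3],[0,0,40,0,0,0,0.3],[0,0,35,0,0,0,0.3],[0,0,20,0,0,0,0.3],[0,0,8,0,0,0,0.3],[0,0,3,0,0,0,0.3],[0,0,1,0,0,0,0.3],[0,0,0,0,0,0,0.3]]}}

```text
time_s: 19.88
position: [0.4443, 0.0832, 0.0228]
tool_rot: [[0.972, 0.234, 0.001], [0.234, -0.972, -0.0], [0.001, 0.0, -1.0]]
ft_force: [0.1, 0.1, -3.3]
grip_width: 0.045
gripper_force: 52.7
```

>>> {"api": "apply_moves", "payload": {"series": [[0,0,1,0,0,0,0.3],[0,0,0.5,0,0,0,0.3],[0,0,0,0,0,0,0.3],[0,0,0,0,0,0,0.6],[0,0,0,0,0,0,0.8],[0,0,0,0,0,0,0.9],[0,0,-10,0,0,0,1],[0,0,-40,0,0,0,1],[0,0,-60,0,0,0,1],[0,0,-60,0,0,0,1],[0,0,0,0,0,0,1]]}}

```text
time_s: 21.25
position: [0.4455, 0.0832, 0.1954]
tool_rot: [[0.972, 0.234, 0.01], [0.234, -0.972, -0.001], [0.009, 0.003, -1.0]]
ft_force: [0.2, -0.2, -1.3]
grip_width: 0.0856
gripper_force: 0.0
```

```bash
python3 - <<'E'
from h import *
im=get_image("wrist"); P=pts(im); save(im,"w5.png",(200,100,440,280),3); rects(P,im["frame"],.443,.084,(.013,.041)); go(.480,-.289,.2,3)
E
```

```text
0.013 2496 [438.7  83.7  82.3  82.   13.5] z 0.0108
0.041 1783 [439.7  82.2  44.9  45.7  14.1] z 0.0388
shift [-52.6 370.2  -6.8] turn [ 0.1 -0.3 10.5] t 21.3 q [-4. 14. 93. -0. 73. 72.] w 0.0852
```

View pics/w5.png

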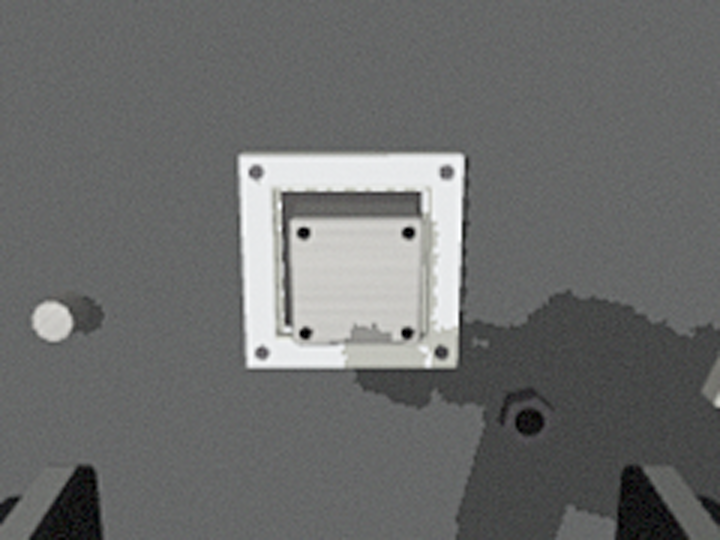

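The housing is seated: its top is 28 mm above the plate and its centre within 2 mm. Next is the oblong block.

>>> {"api": "apply_moves", "payload": {"series": [[-6,40,0,0,0,0,1],[-6,45,0,0,0,0,1],[-7,50,0,0,0,0,1],[-7,50,0,0,0,0,1],[-7,50,0,0,0,0,1],[-7,50,0,0,0,0,1],[-7,45,0,0,0,0,1],[-6,40,0,0,0,0,1],[0,0,0,0,0,10.5,1],[0,0,0,0,0,0,1]]}}

```text
time_s: 22.55
position: [0.4786, -0.2887, 0.1894]
tool_rot: [[0.999, 0.054, -0.002], [0.054, -0.999, 0.002], [-0.002, -0.002, -1.0]]
ft_force: [0.5, 0.5, -0.4]
grip_width: 0.0853
gripper_force: 0.0
```

```bash
python3 - <<'E'
from h import *
im=get_image("wrist"); rects(pts(im),im["frame"],.48,-.289,(.036,)); go(.4795,-.289,.013,3)
E
```

```text
0.036 4295 [ 478.1 -290.    90.1   55.8    3. ] z 0.0357
shift [  1.    0.9 176.8] turn [-0.1  0.1  0.2] t 22.6 q [-43.  25.  77.   0.  79.  44.] w 0.0857
```

>>> {"api": "apply_moves", "payload": {"series": [[0,1,50,0,0,0,1],[0,0,55,0,0,0,1],[0,0,45,0,0,0,1],[0,0,20,0,0,0,1],[0,0,5,0,0,0,0.9],[0,0,0,0,0,0,0.7],[0,0,0,0,0,0,0.5],[0,0,0,0,0,0,0.4],[0,0,0,0,0,0,0.4],[0,0,0,0,0,0,0.4]], "grip_force": 60}}

```text
time_s: 23.85
position: [0.4796, -0.29, 0.017]
tool_rot: [[0.999, 0.054, 0.001], [0.054, -0.999, -0.001], [0.001, 0.001, -1.0]]
ft_force: [-0.3, 1.3, 6.9]
grip_width: 0.0543
gripper_force: 65.7
```

>>> {"api": "apply_moves", "payload": {"series": [[0,0,-10,0,0,0,0.4],[0,0,-45,0,0,0,0.4],[0,0,-60,0,0,0,0.4],[0,0,-25,0,0,0,0.4],[2,-30,0,0,0,0,0.4],[2,-45,0,0,0,0,0.4],[2,-50,0,0,0,0,0.4],[2,-50,0,0,0,0,0.4],[2,-50,0,0,0,0,0.4],[3,-50,0,0,0,0,0.4],[3,-50,0,0,0,0,0.4],[3,-50,0,0,0,0,0.4]]}}

```text
time_s: 25.35
position: [0.4778, 0.0871, 0.1562]
tool_rot: [[0.999, 0.053, 0.0], [0.053, -0.999, -0.0], [0.0, 0.0, -1.0]]
ft_force: [0.5, -0.2, -3.8]
grip_width: 0.0545
gripper_force: 66.5
```

>>> {"api": "apply_moves", "payload": {"series": [[2,-50,0,0,0,0,0.4],[2,-50,0,0,0,0,0.4],[2,-48,0,0,0,0,0.4],[2,-40,0,0,0,0,0.4],[2,-20,0,0,0,6,0.4],[0,0,0,0,0,6,0.4],[0,0,0,0,0,0,0.4]]}}

```text
time_s: 26.22
position: [0.4769, 0.2939, 0.1558]
tool_rot: [[0.988, -0.154, -0.001], [-0.154, -0.988, -0.0], [-0.001, 0.0, -1.0]]
ft_force: [0.1, 0.1, -4.1]
grip_width: 0.0547
gripper_force: 66.5
```

```bash
python3 - <<'E'
from h import *
go(.476,.2935,.023,-9.5)
im=get_image("wrist"); rects(pts(im),im["frame"],.476,.293,(.014,),d=.085); save(im,"w6.png")
E
```

```text
shift [ -0.7   0.4 132.8] turn [0.  0.  0.6] t 26.225 q [ 20.  27.  80.  -0.  74. 118.] w 0.0547
0.014 1851 [515.5 285.8  90.3  40.3  80.8] z 0.0134
```

View pics/w6.png

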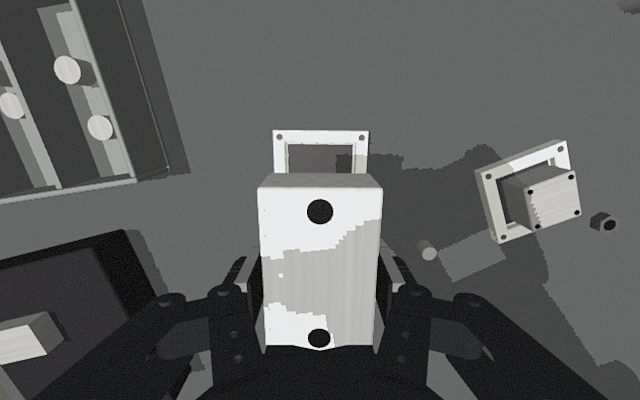

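The oblong block is held level at (320,260), and the holder's far end shows at (321,150), aligned. The centre computes to about (0.475, 0.2935), so only a straight descent is needed.

>>> {"api": "apply_moves", "payload": {"series": [[0,0,30,0,0,0.5,0.4],[0,0,40,0,0,0,0.4],[0,0,30,0,0,0,0.4],[0,0,20,0,0,0,0.4],[0,0,8,0,0,0,0.4],[0,0,3,0,0,0,0.4],[0,0,0,0,0,0,0.4],[0,0,0,0,0,0,0.4]]}}

```text
time_s: 27.28
position: [0.4775, 0.2939, 0.0256]
tool_rot: [[0.986, -0.164, 0.001], [-0.164, -0.986, 0.0], [0.001, -0.001, -1.0]]
ft_force: [-0.2, 0.0, -4.3]
grip_width: 0.0544
gripper_force: 66.3
```

>>> {"api": "apply_moves", "payload": {"series": [[-1,0,1,0,0,0,0.4],[0,0,1,0,0,0,0.4],[0,0,0.5,0,0,0,0.4],[0,0,0,0,0,0,0.7],[0,0,0,0,0,0,0.9],[0,0,0,0,0,0,1],[0,0,-10,0,0,0,1],[0,0,-40,0,0,0,1],[0,0,-60,0,0,0,1],[0,0,-60,0,0,0,1],[-40,0,-30,0,0,0,1],[0,0,0,0,0,0,1]]}}

```text
time_s: 28.78
position: [0.4357, 0.3012, 0.2257]
tool_rot: [[0.987, -0.163, 0.005], [-0.163, -0.987, 0.002], [0.005, -0.003, -1.0]]
ft_force: [0.3, -0.3, -1.4]
grip_width: 0.085
gripper_force: 0.0
```

```bash
python3 - <<'E'
from h import *
im=get_image("wrist"); P=pts(im); rects(P,im["frame"],.476,.293,(.013,.041),d=.085); save(im,"w7.png")
im=get_image("scene"); P=pts(im); save(im,"s7.png",(270,160,480,290),3.5)
for x,y in((.476,.293),(.443,.084),(.4525,-.107)): rects(P,im["frame"],x,y,(.014,.042))
m=(abs(P[...,0]-.51)<.05)&(abs(P[...,1]+.115)<.03)&(abs(P[...,2]-.0745)<.006); print(P[m].mean(0))
E
```

```text
0.013 3117 [474.  292.2  90.2 123.9  80.6] z 0.0115
0.041 3999 [474.1 292.9  55.7  89.8  80.4] z 0.0395
0.014 383 [478.2 291.7  95.  127.4  79.3] z 0.0128
0.042 420 [477.2 292.5  58.4  93.8  79.9] z 0.041
0.014 328 [443.1  82.9  85.6  85.5  13.4] z 0.0129
0.042 208 [443.8  81.1  48.1  48.8  14.9] z 0.0412
0.014 206 [ 466.2 -133.7   29.7  107.7   80.4] z 0.0133
0.042 160 [ 480.7 -116.1   23.    88.5   73.8] z 0.0453
[ 0.51407133 -0.11454693  0.07331489]
```

View pics/s7.png

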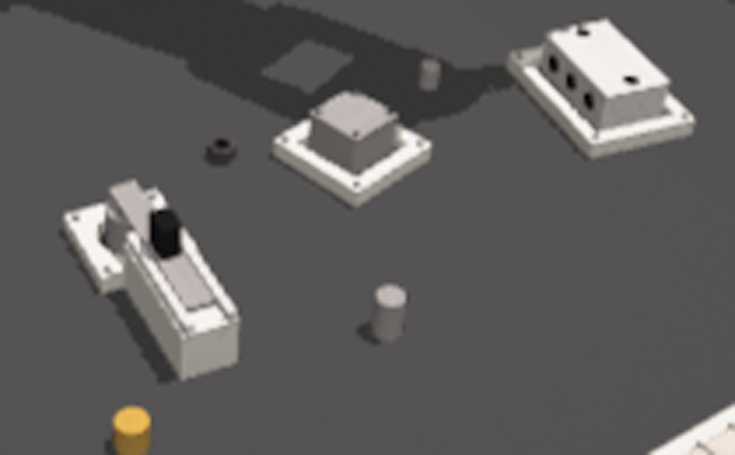

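The scene crop shows the oblong block (605,75), the square block (355,130) and the bush under the shut gate (120,225), all seated flat. I'm handing in.

```bash
python3 -c "
from rig import env; print(env.close_job())"
```

```text
the job is handed in; nothing more can be done
None
```

I handed the job in at about 29 s of robot time. In the last pictures the oblong block, the square block and the bush stand flat in their own pockets, each within about 2 mm of centre, with the gate shut over the bush. The hand-in did not report a verdict.

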